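Hold a slide box square in the labelling jig

ROBOT

A 6-joint arm with a two-finger parallel gripper is mounted at the origin on a cart in front of the work surface, level with it; the furniture and walls round the work are solid. World frame = base frame: x ahead of the robot, y to its left, z up, the work surface at z = 0. Lengths are in mm, angles in degrees, forces in N, time in s.
With the tool pointing down it reaches from about 350 to 975 mm from the base axis. Payload 4.9 kg.
Tool frame: the origin (TCP) lies on the front face of the gripper's body, between the roots of the fingers; the fingertips stand 73 mm ahead of it and the grasp point (between the pads) lies 54 mm ahead of it; z points along the fingers, y is the line along which they close (so a half turn about z gives the same grasp; the last joint's range is limited). The gripper opens to 85 mm and grips with 20 to 120 N. Pads are 22 mm wide; open, the fingers measure 114 mm over their backs; the gripper's body (76 mm by 85 mm) begins 54 mm behind the grasp point. The pads swing forward as they close: fully open they stand 13 mm farther back than shut.
Start: joints at [-83.766, 3.019, 92.412, -0, 84.569, -6.818], TCP at [141.143, -608.836, 303.904] pointing down, gripper open.
Joint ranges: [-172.51, 172.51], [-57.92, 126.97], [3.15, 148.05], [-58.71, 238.71], [5.1, 150.11], [-179.66, 179.66]. Speed limits (degrees/s): [147.25, 147.25, 180, 180, 180, 180].

INTERFACE

Orientations are given as [roll, pitch, yaw] about the fixed x, y, z axes, in that order (R = Rz(yaw) Ry(pitch) Rx(roll)).
In Python, from station import get_state, snapshot, finish_job gives the robot as it stands.
- The arm moves only by the shell command python3 -m pendant 'ROWS' [FORCE]. ROWS is JSON, one flat list of numbers, 7 for each row, row after row: the shift along the tool's x, y, z in m, then the turn, a rotation vector about the tool's x, y, z in rad, then the opening, from 0 (shut) to 1 (fully open). In form: [dx, dy, dz, ax, ay, az, grip, dx, dy, dz, ax, ay, az, grip, ...]. A call has exactly 5 rows; each row shifts and turns the commanded pose from where the row before left it, along the tool's axes as they then stand; what a row does not reach is not made up. A row lasts 1/12 s, in which the tool goes at most 41.7 mm and 7.16 degrees, less where a joint would pass 70% of its speed; a pose out of reach is approached as far as the arm can. A call is refused whole if a number of a shift passes 0.0417 or a number of a turn 0.125, either way. A call with a gripper value outside its range is refused whole. The fingers move at their own pace and stop on an object; FORCE is the grip in N (left out, the last holds). Time passes only in rows, so rows that do not move let the fingers close, or fill a call up. It gives the time, the measured TCP pose, the force, the opening and the grip force at its end, in the units of the state.
- get_state(): the state, without advancing time (a new reading comes with each control period).
- snapshot(name): name is "scene" or "top" or "wrist"; returns a dict with "pixels" (384x512x3 uint8, blue, green, red), "intrinsics" (3x3 intrinsics, pixels), "rvec" (rotation vector, rad) and "tvec" (3), from world to camera coordinates, as OpenCV has them. Camera axes: x right, y down, z forward; pixel columns grow to the right and rows downward; lengths in mm; the calibration is good to about 2 mm. A picture is of the moment at which its call begins. There is no depth.
- finish_job(): hands the job in; it is judged then, once.
The state is a dict: "time": time; "joint_pos": joint angles; "qd": joint speeds; "effort": joint torques, N m; "ee_pos": TCP position; "tool_rot": TCP orientation; "ft_force": force on the tool from outside, world axes, zero at the start; "ft_torque": the same for the moment, N m; "finger_gap": finger opening in mm; "grasp_force": force on a finger pad.
Only numpy, scipy, OpenCV 4.12 (cv2) and the standard library are available. Lean on these libraries where they do the work, as an engineer would, in place of code of your own. Each camera call takes 0.05 s, during which the arm holds its last target. There are 200 camera calls.

TASK

The slide box is to be labelled in the jig. Lift it over onto the jig's bed and slide it home, its long side flush against the fence and one end at the stop block, then press it with the fingertips in one diagonal push, forward into the fence and down on the bed at once. Finish while still holding it pressed firmly like this, without crushing it; leave the other things where they are.

Things in the scene. Friction and masses are not known exactly. Their poses are not given: they have to be found in the camera images.
- slide_box: Loose closed card slide box, white, a plain rectangular block 36 mm (its x) by 86 mm (its y) by 32 mm high (z), 80 to 150 g; origin at the centre of its underside. Starts flat on the worktop left of the jig. The tall blood cell counter stands close to its left, front at about x = 0.42 m and right side at about y = 0.23 m, and a mini centrifuge to its right, front at about x = 0.48 m: come from in front of them. Grip it across the 36 mm. Either end may go to the stop.
- jig: Fixed labelling jig, a low plate 110 mm (its x, roughly away from the robot) by 160 mm (its y); origin at the centre of its underside on the worktop. It carries the bed and the fence. A box that is fully home has its centre at jig x = +25 mm, its long side parallel to jig y and its underside at jig z = 10 mm.
- jig_bed: The jig's flat grey bed, the surface on which the box lies. Same origin and axes as the jig; its top is 10 mm above that origin, reaching from x = -55 to the fence at x = +43 mm and over y = -80 to +80 mm.
- jig_fence: The jig's fence, a fixed aluminium bar along the jig's far edge. Same origin and axes as the jig; its face towards the robot is the plane x = +43 mm, its top at z = 38 mm (28 mm above the bed, 4 mm lower than the box's top), so fingers do not fit between fence and a box at home: leave about 30 mm between box and fence when letting go of it. Fence and bed are rigid; a push of about 10 N forward and 8 N down is right.
- stop_block: Fixed steel stop block standing on the bed, square to the fence, 80 mm (its x) by 20 mm (its y) by 24 mm high with a thumb screw 8 mm higher on top; origin at the centre of its underside, which is on the bed; axes parallel to the jig's. Clamped at a different jig y each time, near the jig's right (-y) end. Its +y face, 10 mm from its origin, takes the end of the box: at home the box's centre is 53 mm from the stop's origin along +y.
- timer: White lab timer, 58 x 64 x 16 mm, flat on the worktop near the front edge; bystander, origin at the centre of its underside.
- vial: Upright capped strip vial, 23 mm across, 72 mm high; bystander, origin at the centre of its underside.
- cup: Small open sample cup, 30 mm across and high, behind the jig; bystander, origin at the centre of its underside.
- dropper: Brown dropper bottle, 33 mm across, 102 mm high, behind the jig; bystander, origin at the centre of its underside.

How it is judged:
By the outcome, as a careful person would: the job done as asked, in the order asked, and still so for the second after the job is handed in, while the arm keeps its last pose, push and grip.
It also fails if it takes over 48 s, if anything falls off the work surface, if the arm or the gripper's body presses on something with over 40 N, if the wrist force passes 120 N, or if a joint passes its speed limit or range.

## Working session

There is one attempt and no reset: what is moved stays moved. The work goes in short steps, Python scripts to look and compute and a shell command to move; the robot and the scene stay as the last step left them, time stands still between calls to the robot, and variables do not carry over. Pictures are saved under pics/ and viewed, at most 10 in all, crops included, and the job is handed in when it is done.

```bash
mkdir -p pics; ls; cat > h.py <<'E'
import numpy as np, cv2
from station import get_state, snapshot
def snap(n,f):
    s=snapshot(n); cv2.imwrite('pics/'+f,np.asarray(s['pixels'],np.uint8)); np.savez('pics/'+f+'.npz',K=s['intrinsics'],r=s['rvec'],t=s['tvec']); return s
def ray(f,px,z):
    d=np.load('pics/'+f+'.npz'); R=cv2.Rodrigues(np.float64(d['r']))[0]; t=np.float64(d['t']).ravel()
    c=-R.T@t; v=R.T@np.linalg.solve(d['K'],[px[0],px[1],1.]); return c+v*(z-c[2])/v[2]
def proj(f,P):
    d=np.load('pics/'+f+'.npz'); return cv2.projectPoints(np.float64(P).reshape(-1,3),d['r'],d['t'],d['K'],None)[0].reshape(-1,2)
E
python3 - <<'E'
from h import *
a=snap('top','top.png')['pixels'];b=snap('scene','scene.png')['pixels']
cv2.imwrite('pics/top_b.png',cv2.resize(np.asarray(a),(800,600),interpolation=cv2.INTER_CUBIC))
print(get_state())
E
```

```text
pics
{'time': 0.1, 'joint_pos': array([-8.37678722e+01,  3.05204831e+00,  9.24849173e+01,  7.72321432e-04,
        8.45680477e+01, -6.81976718e+00]), 'qd': array([ 0.02484937, -0.0642051 , -0.04430178,  0.01830643, -0.00668457,
       -0.03953619]), 'effort': array([ 4.82846190e-06, -3.94904387e+01, -3.71364927e+01, -1.57079662e-04,
        3.88653614e-03, -7.36844186e-08]), 'ee_pos': array([ 141.08510751, -608.42394059,  302.79406429]), 'tool_rot': array([-1.79895821e+02, -1.32332302e-02,  1.30518092e+01]), 'ft_force': array([ 0.50984304, -0.526427  ,  0.2605814 ]), 'ft_torque': array([-0.07431765,  0.02955695,  0.07693582]), 'grasp_force': 0.0, 'finger_gap': 85.17271271590246}
```

View pics/top_b.png

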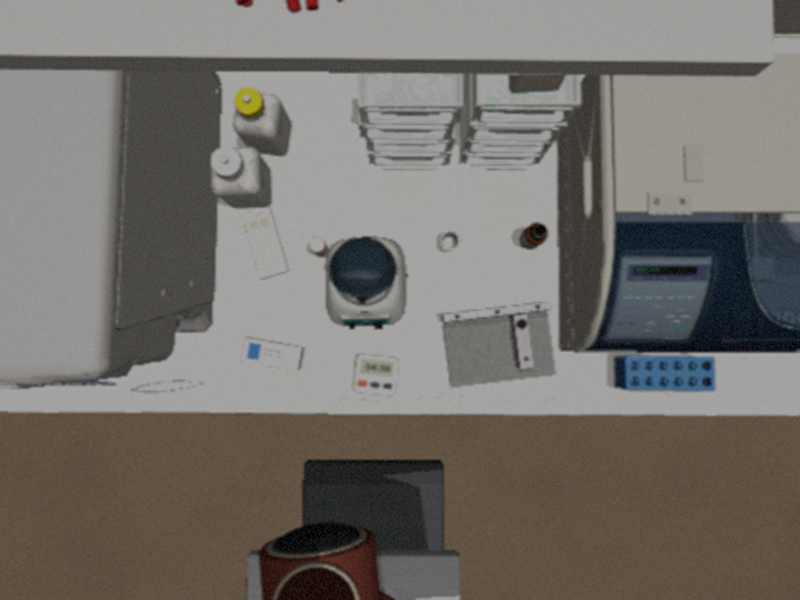

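View pics/scene.png

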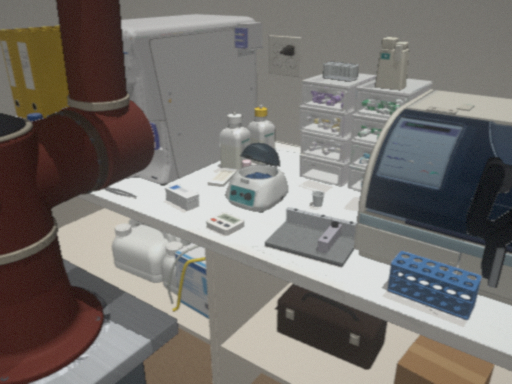

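The top view shows the slide box at about (273,353), the jig at about (497,345) with the stop at (523,342), and the timer at (376,373). I'll crop to measure.

```bash
python3 - <<'E'
from h import *
a=cv2.imread('pics/top.png')
l=cv2.resize(a[205:245,145:205],None,fx=7,fy=7,interpolation=cv2.INTER_CUBIC)
r=cv2.resize(a[185:255,275:360],None,fx=7,fy=7,interpolation=cv2.INTER_CUBIC)
o=np.zeros((490+285,600,3),np.uint8);o[:490,:595]=r;o[490:770,:420]=l
cv2.imwrite('pics/crop.png',cv2.resize(o,None,fx=600/775,fy=600/775)); 
def t(p,z): return ray('top.png',(p[0]/1.5625-.18,p[1]/1.5625-.18),z).round(0)
for n,p,z in [('box',(274,353),32),('timer',(376,373),16),('jig',(497,345),10),('stopfront',(526,368),34)]: print(n,t(p,z))
E
```

```text
box [452. 118.  32.]
timer [423. -32.  16.]
jig [ 466. -215.   10.]
stopfront [ 432. -254.   34.]
```

View pics/crop.png

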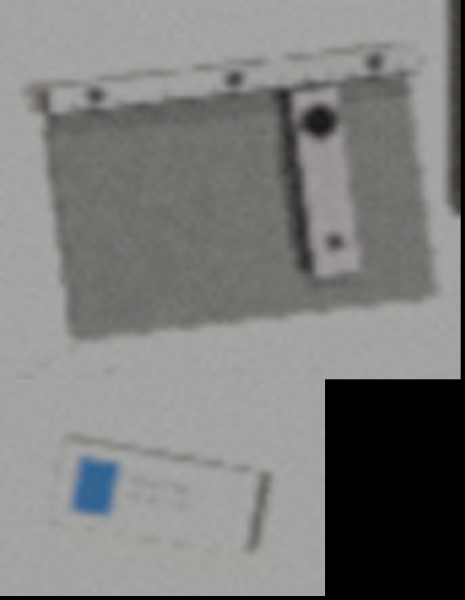

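```bash
cat >> h.py <<'E'
def ang(a,b): return np.degrees(np.arctan2(b[1]-a[1],b[0]-a[0]))
E
python3 - <<'E'
from h import *
k=7*600/775
def R(p,z): return ray('top.png',(p[0]/k+275-.43,p[1]/k+185-.43),z)
def L(p,z): return ray('top.png',(p[0]/k+145-.43,(p[1]-379.4)/k+205-.43),z)
c=[L(p,32) for p in [(66,437),(264,472),(250,551),(53,523)]]
print('box',np.round(c),np.mean(c,0).round(),[round(np.linalg.norm(c[i]-c[i-1])) for i in range(4)],ang(c[1],c[0]),ang(c[2],c[3]))
fl,fr=R((75,338),10),R((437,295),10); print('front',fl.round(),fr.round(),np.linalg.norm(fl-fr),ang(fr,fl)-90)
gl,gr=R((48,112),38),R((410,76),38); print('fence face',gl.round(),gr.round(),ang(gr,gl)-90)
s=[R(p,34) for p in [(292,90),(337,86),(360,270),(313,277)]]
print('stop',np.round(s),np.mean(s,0).round(),[round(np.linalg.norm(s[i]-s[i-1])) for i in range(4)],ang(s[3],s[0]),ang(s[2],s[1]))
th=np.radians(ang(fr,fl)-90); Rz=np.array([[np.cos(th),-np.sin(th)],[np.sin(th),np.cos(th)]])
o=(fl+fr)[:2]/2+Rz@[55,0]; print('jig',o,np.degrees(th)); 
for P in (gl,gr,np.mean(s,0)): print('in jig',Rz.T@(P[:2]-o))
E
```

```text
box [[476. 161.  32.]
 [462.  77.  32.]
 [428.  82.  32.]
 [440. 166.  32.]] [451. 121.  32.] [37, 86, 34, 85] 80.29497652176802 82.22420945323984
front [ 403. -145.   10.] [ 423. -303.   10.] 159.04508399764904 6.991149197939208
fence face [ 501. -131.   38.] [ 517. -286.   38.] 5.988321120734014
stop [[ 511. -236.   34.]
 [ 513. -255.   34.]
 [ 434. -265.   34.]
 [ 431. -244.   34.]] [ 472. -250.   34.] [80, 19, 79, 20] 6.103196490148787 6.74959105555886
jig [ 467.75402132 -217.12827718] 6.991149197939208
in jig [43.04459971 81.20659007]
in jig [ 40.32660322 -74.06810637]
in jig [  0.3511799  -33.22744126]
```

```bash
python3 -m pendant '[0.032,-0.025,0,0,0,0,1,0.032,-0.025,0,0,0,0,1,0.032,-0.025,0,0,0,0,1,0.032,-0.025,0,0,0,0,1,0.032,-0.025,0,0,0,0,1]'
python3 -m pendant '[0.032,-0.025,0,0,0,0,1,0.032,-0.025,0,0,0,0,1,0.032,-0.025,0,0,0,0,1,0.032,-0.025,0,0,0,0,1,0.032,-0.025,0,0,0,0,1]'
python3 -m pendant '[0.014,-0.038,0,0,0,0,1,0.014,-0.038,0,0,0,0,1,0.014,-0.038,0,0,0,0,1,0.014,-0.038,0,0,0,0,1,0.014,-0.038,0,0,0,0,1]'
python3 -m pendant '[0.014,-0.038,0,0,0,0,1,0.014,-0.038,0,0,0,0,1,0.014,-0.038,0,0,0,0,1,0.014,-0.038,0,0,0,0,1,0.014,-0.038,0,0,0,0,1]'
python3 -m pendant '[0,0,0,0,0,-0.12,1,0,0,0,0,0,-0.12,1,0,0,0,0,0,-0.12,1,0,0,0,0,0,-0.12,1,0,0,0,0,0,-0.12,1]'
python3 -m pendant '[0,0,0,0,0,-0.12,1,0,0,0,0,0,-0.12,1,0,0,0,0,0,-0.12,1,0,0,0,0,0,-0.12,1,0,0,0,0,0,-0.11,1]'
```

```text
time: 0.52
ee_pos: [269.4, -449.2, 303.3]
tool_rot: [-180.0, 0.0, 13.0]
ft_force: [1.6, -0.7, -0.2]
finger_gap: 85.6
grasp_force: 0.0
time: 0.93
ee_pos: [397.1, -291.1, 303.6]
tool_rot: [-180.0, 0.0, 13.0]
ft_force: [0.7, -0.3, -0.8]
finger_gap: 85.6
grasp_force: 0.0
time: 1.35
ee_pos: [421.3, -90.2, 303.5]
tool_rot: [-180.0, 0.0, 13.0]
ft_force: [1.2, -0.6, 0.2]
finger_gap: 85.1
grasp_force: 0.0
time: 1.77
ee_pos: [446.5, 110.9, 303.6]
tool_rot: [180.0, -0.0, 13.1]
ft_force: [1.4, -1.0, -0.0]
finger_gap: 85.5
grasp_force: 0.0
time: 2.18
ee_pos: [446.7, 109.0, 303.3]
tool_rot: [-180.0, 0.0, 47.8]
ft_force: [-0.1, -0.7, -0.6]
finger_gap: 85.2
grasp_force: 0.0
time: 2.6
ee_pos: [446.7, 108.8, 303.3]
tool_rot: [-179.9, 0.0, 81.6]
ft_force: [-0.2, 0.2, -0.5]
finger_gap: 85.2
grasp_force: 0.0
```

```bash
python3 -m pendant '[0.0125,0.002,0.02,0,0,0,1,0,0,0.02,0,0,0,1,0,0,0.02,0,0,0,1,0,0,0.02,0,0,0,1,0,0,0,0,0,0,1]'
python3 - <<'E'
from h import *
snap('wrist','w1.png'); s=get_state(); print(s['ee_pos'],s['tool_rot'])
c=[[476,161,32],[462,77,32],[428,82,32],[440,166,32]]
print(proj('w1.png',c))
E
```

```text
time: 3.02
ee_pos: [448.2, 120.6, 218.8]
tool_rot: [-179.5, 0.1, 81.2]
ft_force: [-0.5, -0.6, -0.6]
finger_gap: 85.7
grasp_force: 0.0
[449.18387951 120.66753206 221.12073687] [-1.79663762e+02  8.71805570e-02  8.12361324e+01]
[[284.78050771 139.52830924]
 [281.34187737 229.3650522 ]
 [245.42327089 229.47087998]
 [243.02878019 140.12193724]]
```

View pics/w1.png

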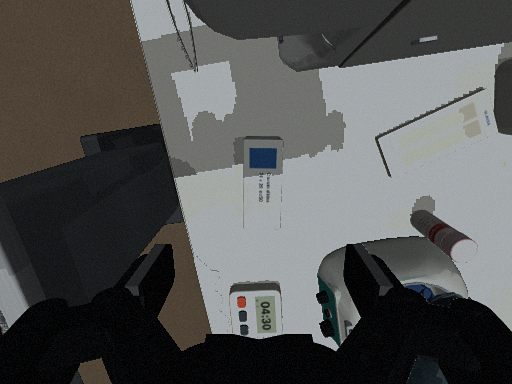

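The box is centred at about (263,185), and its projected corners match to about 1 px. Its left and right sides are clear. Now I descend and grip.

```bash
python3 -m pendant '[0.003,0.002,0.03,0,0,0,1,0,0,0.03,0,0,0,1,0,0,0.03,0,0,0,1,0,0,0.03,0,0,0,1,0,0,0.02,0,0,0,1]'
python3 -m pendant '[0,0,0.005,0,0,0,1,0,0,0,0,0,0,1,0,0,0,0,0,0,0.3,0,0,0,0,0,0,0.3,0,0,0,0,0,0,0.3]' 25
python3 -m pendant '[0,0,0,0,0,0,0.3,0,0,0,0,0,0,0.3,0,0,0,0,0,0,0.3,0,0,0,0,0,0,0.3,0,0,0,0,0,0,0.3]' 25
```

```text
time: 3.48
ee_pos: [453.1, 123.4, 82.8]
tool_rot: [-180.0, 0.0, 81.2]
ft_force: [0.6, -0.3, -0.7]
finger_gap: 85.2
grasp_force: 0.0
time: 3.9
ee_pos: [454.9, 123.7, 81.2]
tool_rot: [179.8, -0.1, 81.2]
ft_force: [0.1, 0.8, 0.7]
finger_gap: 51.5
grasp_force: 0.0
time: 4.32
ee_pos: [454.2, 123.6, 80.4]
tool_rot: [179.9, -0.0, 81.2]
ft_force: [-2.1, 0.2, 6.5]
finger_gap: 34.4
grasp_force: 26.6
```

```bash
python3 -m pendant '[0,0,-0.015,0,0,0,0.3,0,0,-0.03,0,0,0,0.3,0,0,-0.035,0,0,0,0.3,0,0,-0.035,0,0,0,0.3,0,0,-0.035,0,0,0,0.3]'
python3 -m pendant '[0,-0.01,-0.03,0,0,0,0.3,-0.02,-0.005,0,0,0,0,0.3,-0.035,0.002,0,0,0,0,0.3,-0.035,0.002,0,0,0,0,0.3,-0.035,0.006,0,0,0,0,0.3]'
python3 -m pendant '[-0.035,0.006,0,0,0,0,0.3,-0.035,0.01,0,0,0,0,0.3,-0.035,0.014,0,0,0,0,0.3,-0.035,0.014,0,0,0,0,0.3,-0.03,0.013,0,0,0,0,0.3]'
python3 -m pendant '[-0.01,0,0,0,0,-0.09,0.3,0,0,0,0,0,-0.09,0.3,0,0,0,0,0,-0.087,0.3,0,0,0,0,0,0,0.3,0,0,0,0,0,0,0.3]'
```

```text
time: 4.73
ee_pos: [452.6, 123.4, 230.0]
tool_rot: [-180.0, 0.0, 81.2]
ft_force: [0.8, 0.1, -2.4]
finger_gap: 34.7
grasp_force: 25.6
time: 5.15
ee_pos: [428.4, -0.1, 258.9]
tool_rot: [180.0, 0.0, 81.3]
ft_force: [0.9, 0.5, -2.4]
finger_gap: 34.9
grasp_force: 25.6
time: 5.57
ee_pos: [459.4, -178.3, 258.7]
tool_rot: [180.0, 0.0, 81.2]
ft_force: [1.0, 0.5, -0.9]
finger_gap: 34.6
grasp_force: 25.6
time: 5.98
ee_pos: [458.0, -185.8, 258.5]
tool_rot: [-180.0, -0.0, 96.4]
ft_force: [-0.3, -0.0, -1.3]
finger_gap: 34.7
grasp_force: 25.7
```

```bash
python3 -m pendant '[0,0,0.03,0,0,0,0.3,0,0,0.03,0,0,0,0.3,0,0,0.025,0,0,0,0.3,0,0,0,0,0,0,0.3,0,0,0,0,0,0,0.3]'
python3 - <<'E'
from h import *
a=np.asarray(snap('wrist','w2.png')['pixels']);b=np.asarray(snap('scene','s2.png')['pixels']); s=get_state(); print(s['ee_pos'],s['tool_rot'])
cv2.imwrite('pics/c2.png',np.hstack([a[:, 60:460],cv2.resize(b[140:300,200:400],(400,320))[:, :].copy() if 0 else cv2.copyMakeBorder(cv2.resize(b[140:300,200:400],(400,320)),0,64,0,0,cv2.BORDER_CONSTANT)]))
E
```

```text
time: 6.4
ee_pos: [457.3, -185.1, 172.6]
tool_rot: [-179.8, -0.1, 96.5]
ft_force: [1.0, 0.0, -1.6]
finger_gap: 35.0
grasp_force: 25.6
[ 459.14725474 -186.23459324  175.82129741] [1.79866492e+02 1.00994725e-01 9.65108576e+01]
```

View pics/c2.png

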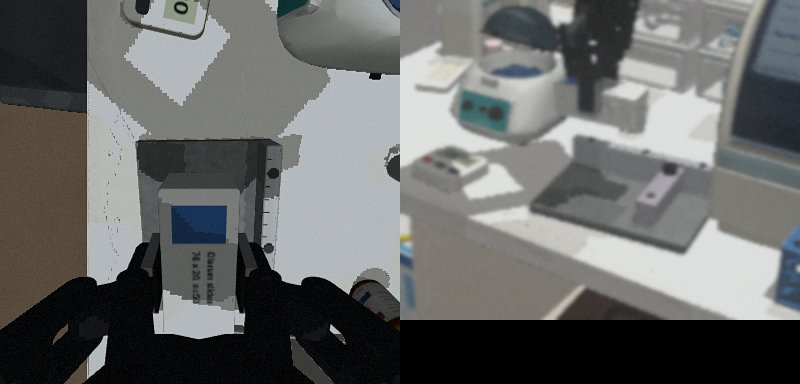

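The wrist view shows the gripped box parallel to the jig. The bed's front-left corner is at about (197,142) in the full image and the fence's near edge is at about column 316.

```bash
cat >> h.py <<'E'
O=np.array([467.5,-217.]);TH=np.radians(6.5);RJ=np.array([[np.cos(TH),-np.sin(TH)],[np.sin(TH),np.cos(TH)]])
def J(x,y,z): return [*(O+RJ@[x,y]),z]
def inv(P): return RJ.T@(np.array(P[:2])-O)
E
python3 - <<'E'
from h import *
print(proj('w2.png',[J(-55,80,10),J(43,80,38),J(43,40,38),J(55,80,38)]).round())
print(inv(ray('w2.png',(197,142),10)),inv(ray('w2.png',(317,142),38)),inv(ray('w2.png',(341,142),38)))
# box top far corners: px (221,188) (300,188)
for z in (115,120,125):print(z,inv(ray('w2.png',(221,188),z)),inv(ray('w2.png',(300,188),z)), )
print(inv(get_state()['ee_pos']))
E
```

```text
[[197. 140.]
 [330. 145.]
 [326. 200.]
 [347. 145.]]
[-55.44869894  78.70293862] [33.95596101 82.20477475] [50.62559274 82.20302398]
115 [-23.52228374  71.12752481] [12.32838809 71.13901553]
120 [-22.83804685  72.57027198] [11.60237042 72.58131069]
125 [-22.15380996  74.01301914] [10.87635275 74.02360584]
[-4.81630969 31.5131999 ]
```

```bash
python3 -m pendant '[0,0,0.025,0,0,0,0.3,0,0,0.025,0,0,0,0.3,0,0,0.02,0,0,0,0.3,0,0,0.005,0,0,0,0.3,0,0,0,0,0,0,0.3]'
python3 -m pendant '[0,0,0.002,0,0,0,0.3,0,0,0.002,0,0,0,0.3,0,0,0.002,0,0,0,0.3,0,0,0,0,0,0,0.3,0,0,0,0,0,0,0.3]'
python3 -c "
from h import *
print(get_state()['ft_force'],inv(get_state()['ee_pos']))"
```

```text
time: 6.92
ee_pos: [458.3, -185.9, 99.1]
tool_rot: [-180.0, -0.0, 96.5]
ft_force: [0.2, -0.6, -1.0]
finger_gap: 35.1
grasp_force: 25.6
time: 7.33
ee_pos: [458.5, -186.1, 93.5]
tool_rot: [180.0, 0.0, 96.5]
ft_force: [-0.2, 0.2, -0.9]
finger_gap: 34.7
grasp_force: 25.7
[-0.2304309   0.24604905 -0.8810441 ] [-5.41218809 31.74880239]
```

```bash
python3 -m pendant '[0,0,0.001,0,0,0,0.3,0,0,0.001,0,0,0,0.3,0,0,0.0005,0,0,0,0.3,0,0,0,0,0,0,0.3,0,0,0,0,0,0,0.3]'
python3 -m pendant '[-0.001,0,0,0,0,0,0.3,-0.001,0,0,0,0,0,0.3,-0.001,0,0,0,0,0,0.3,-0.001,0,0,0,0,0,0.3,-0.001,0,0,0,0,0,0.3]'
python3 -m pendant '[-0.0005,0,0,0,0,0,0.3,-0.0005,0,0,0,0,0,0.3,-0.0005,0,0,0,0,0,0.3,0,0,0,0,0,0,0.3,0,0,0,0,0,0,0.3]'
```

```text
time: 7.75
ee_pos: [458.3, -185.9, 90.5]
tool_rot: [180.0, 0.0, 96.5]
ft_force: [-0.8, -0.1, -0.1]
finger_gap: 34.5
grasp_force: 25.8
time: 8.17
ee_pos: [458.8, -190.9, 90.5]
tool_rot: [180.0, -0.0, 96.5]
ft_force: [-0.6, 1.1, 0.3]
finger_gap: 34.7
grasp_force: 25.9
time: 8.58
ee_pos: [459.0, -192.4, 90.5]
tool_rot: [180.0, 0.0, 96.5]
ft_force: [-1.0, 0.9, 0.3]
finger_gap: 34.9
grasp_force: 25.9
```

```bash
python3 -m pendant '[-0.0005,0,0.0003,0,0,0,0.3,-0.0005,0,0.0003,0,0,0,0.3,-0.0005,0,0.0004,0,0,0,0.3,0,0,0,0,0,0,0.3,0,0,0,0,0,0,0.3]'
python3 -m pendant '[-0.0005,0,0,0,0,0,0.3,-0.0005,0,0,0,0,0,0.3,-0.0005,0,0,0,0,0,0.3,0,0,0,0,0,0,0.3,0,0,0,0,0,0,0.3]'
```

```text
time: 9.0
ee_pos: [459.5, -193.4, 90.4]
tool_rot: [180.0, -0.1, 96.5]
ft_force: [-2.1, 5.3, 8.6]
finger_gap: 34.5
grasp_force: 26.9
time: 9.42
ee_pos: [459.9, -195.1, 90.4]
tool_rot: [179.9, -0.0, 96.5]
ft_force: [-0.3, 3.9, 6.9]
finger_gap: 34.7
grasp_force: 26.7
```

```bash
python3 -m pendant '[-0.0005,0,-0.0005,0,0,0,0.3,-0.0005,0,-0.0003,0,0,0,0.3,-0.0005,0,0,0,0,0,0.3,0,0,0,0,0,0,0.3,0,0,0,0,0,0,0.3]'
python3 -m pendant '[-0.0005,0,0,0,0,0,0.3,-0.0005,0,0,0,0,0,0.3,0,0,0,0,0,0,0.3,0,0,0,0,0,0,0.3,0,0,0,0,0,0,0.3]'
```

```text
time: 9.83
ee_pos: [459.7, -196.8, 90.4]
tool_rot: [180.0, -0.0, 96.5]
ft_force: [-0.0, 2.4, 3.8]
finger_gap: 34.7
grasp_force: 26.4
time: 10.25
ee_pos: [459.7, -197.3, 90.4]
tool_rot: [180.0, -0.1, 96.5]
ft_force: [-1.3, 5.7, 5.6]
finger_gap: 34.9
grasp_force: 26.7
```

```bash
python3 -m pendant '[-0.0005,0,0,0,0,0,0.3,-0.0005,0,0,0,0,0,0.3,0,0,0,0,0,0,0.3,0,0,0,0,0,0,0.3,0,0,0,0,0,0,0.3]'
python3 - <<'E'
from h import *
print(inv(get_state()['ee_pos'])); b=np.asarray(snap('scene','s3.png')['pixels']); a=np.asarray(snap('top','t3.png')['pixels'])
cv2.imwrite('pics/c3.png',np.hstack([cv2.resize(b[185:275,255:375],(480,360)),cv2.resize(a[190:250,280:360],(320,240)) if 0 else cv2.copyMakeBorder(cv2.resize(a[190:250,280:360],(320,240)),0,120,0,0,cv2.BORDER_CONSTANT)]))
E
```

```text
time: 10.67
ee_pos: [459.7, -197.5, 90.5]
tool_rot: [-180.0, -0.2, 96.5]
ft_force: [-0.5, 8.4, 9.4]
finger_gap: 35.0
grasp_force: 27.0
[-5.5110111  20.24744433]
```

View pics/c3.png

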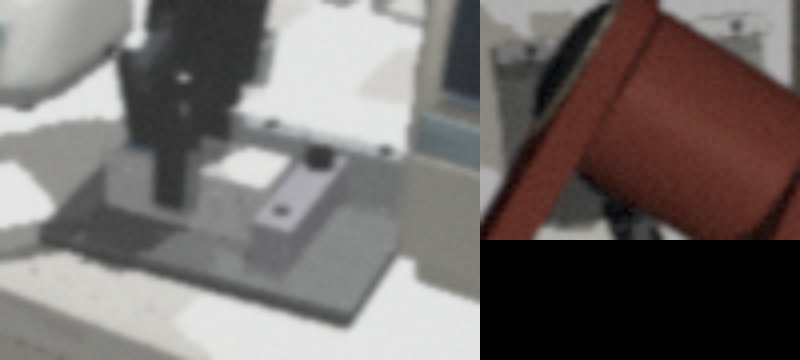

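Box end is seated at the stop (Fy about 8 N) with the box on the bed. Next I release partly so the finger clears the fence, lift, back off, shut the fingers and tilt.

```bash
python3 -m pendant '[0,0,-0.0005,0,0,0,0.3,0,0,0,0,0,0,0.6,0,0,0,0,0,0,0.6,0,0,0,0,0,0,0.6,0,0,0,0,0,0,0.6]' 20
python3 -m pendant '[0,0,-0.005,0,0,0,0.6,0,0,-0.02,0,0,0,0.6,0,0,-0.03,0,0,0,0.6,0,0,-0.035,0,0,0,0.6,0,0,-0.03,0,0,0,0.6]'
python3 -m pendant '[0,-0.03,0,0,0,0,0.6,0,-0.03,0,0,0,0,0.3,0,-0.03,0,0,0,0,0,0,-0.01,0,0,0,0,0,0,0,0,0,0,0,0]'
python3 -m pendant '[0,0,0,-0.112,0,0,0,0,0,0,-0.112,0,0,0,0,0,0,-0.112,0,0,0,0,0,0,-0.112,0,0,0,0,0,0,-0.112,0,0,0]'
python3 -m pendant '[0,0,0,-0.112,0,0,0,0,0,0,-0.112,0,0,0,0,0,0,0,0,0,0,0,0,0,0,0,0,0,0,0,0,0,0,0,0]'
python3 - <<'E'
from h import *
s=get_state();print(s['joint_pos'],inv(s['ee_pos']),s['ee_pos'])
a=snap('wrist','w4.png');b=np.asarray(snap('scene','s4.png')['pixels'])
cv2.imwrite('pics/c4.png',np.hstack([cv2.resize(np.asarray(a['pixels']),(400,300)),cv2.resize(b[160:280,240:400],(400,300))]))
E
```

```text
time: 11.18
ee_pos: [459.5, -199.1, 90.4]
tool_rot: [-180.0, 0.0, 96.5]
ft_force: [-0.9, 0.1, 0.3]
finger_gap: 51.5
grasp_force: 0.0
time: 11.6
ee_pos: [459.6, -199.0, 212.7]
tool_rot: [180.0, 0.0, 96.5]
ft_force: [1.1, -0.5, 0.2]
finger_gap: 51.3
grasp_force: 0.0
time: 12.02
ee_pos: [359.0, -210.4, 210.8]
tool_rot: [180.0, 0.1, 96.4]
ft_force: [0.3, -0.7, -0.5]
finger_gap: 3.1
grasp_force: 0.0
time: 12.43
ee_pos: [361.3, -210.6, 212.0]
tool_rot: [147.5, 0.1, 96.5]
ft_force: [-0.3, 0.2, -0.4]
finger_gap: 0.1
grasp_force: 0.0
time: 12.85
ee_pos: [360.8, -210.5, 211.5]
tool_rot: [135.2, 0.0, 96.5]
ft_force: [-0.1, 0.6, 0.1]
finger_gap: -0.1
grasp_force: 0.0
[-60.13673962 -40.83185963 141.04904341  44.93293785  66.38154514
 -80.50956847] [-105.25733742   18.51721431] [ 360.82306377 -210.51728588  211.48363485]
```

View pics/c4.png

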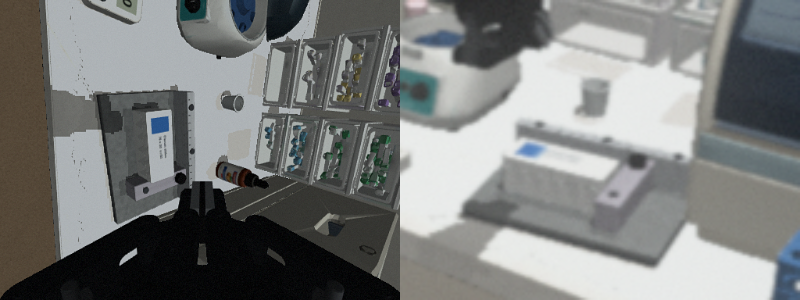

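```bash
python3 - <<'E'
from h import *
for p in [(147,112),(167,109),(175,180),(151,185)]: print(inv(ray('w4.png',(p[0]*1.28,p[1]*1.28),42)).round(1))
b=cv2.imread('pics/w4.png');cv2.imwrite('pics/c5.png',cv2.resize(b[110:290,110:270],None,fx=3.3,fy=3.3,interpolation=cv2.INTER_CUBIC))
E
```

```text
[-21.5  60.6]
[ 5.3 61.6]
[ 13. -31.]
[-23.1 -25.9]
```

View pics/c5.png

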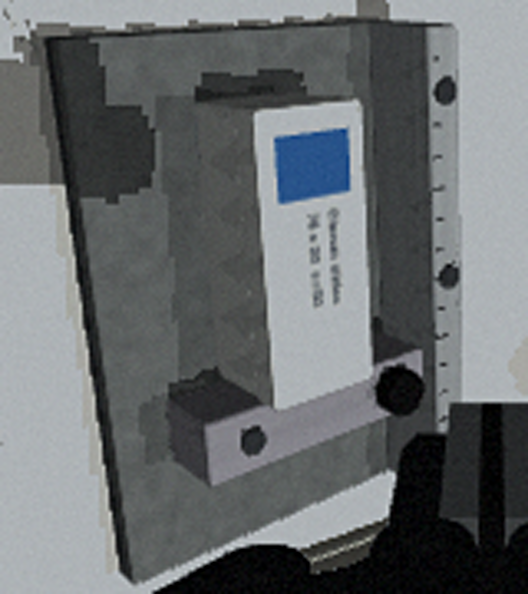

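The box lies parallel to the fence with its end against the stop. Its top face corners in the crop are (254,112), (360,100), (374,378) and (276,408).

```bash
python3 - <<'E'
from h import *
c=[inv(ray('w4.png',(110+p[0]/3.3,110+p[1]/3.3),42)) for p in [(254,112),(360,100),(374,378),(276,408)]]
print(np.round(c,1),np.mean(c,0)); print('stop near +y top edge',[inv(ray('w4.png',(110+p[0]/3.3,110+p[1]/3.3),34)).round(1) for p in [(207,420),(420,350)]])
E
```

```text
[[-22.7  60.3]
 [ 11.3  60.4]
 [ 12.5 -24.3]
 [-22.4 -22.9]] [-5.34810458 18.37472242]
stop near +y top edge [array([-39.5, -23.5]), array([ 38. , -24.5])]
```

```bash
python3 -m pendant '[0,-0.014,0.018,0,0,0,0,0,-0.014,0.02,0,0,0,0,0,-0.014,0.02,0,0,0,0,0,-0.014,0.02,0,0,0,0,0,-0.012,0.02,0,0,0,0]'
python3 -m pendant '[0,0,0,0,0,0,0,0,0,0,0,0,0,0,0,0,0,0,0,0,0,0,0,0,0,0,0,0,0,0,0,0,0,0,0]'
python3 - <<'E'
from h import *
s=get_state();print(s['joint_pos'],inv(s['ee_pos']),s['ee_pos'],s['ft_force'])
a=snap('wrist','w6.png')['pixels'];b=np.asarray(snap('scene','s6.png')['pixels'])
cv2.imwrite('pics/c6.png',np.hstack([cv2.resize(np.asarray(a),(400,300)),cv2.resize(b[190:270,260:366],(400,300))]))
E
```

```text
time: 13.37
ee_pos: [382.1, -207.8, 92.8]
tool_rot: [135.1, 0.1, 96.6]
ft_force: [0.4, -0.7, -0.3]
finger_gap: -0.4
grasp_force: 0.0
time: 13.78
ee_pos: [382.0, -208.9, 95.5]
tool_rot: [135.0, 0.2, 96.5]
ft_force: [0.4, 0.1, 0.5]
finger_gap: -0.0
grasp_force: 0.0
[-56.71624177 -21.93540477 142.40988108  54.71354745  50.57856417
 -96.45448752] [-84.07704026  17.74250725] [ 381.95491024 -208.88933531   95.53199816] [0.39649735 0.14050993 0.50751591]
```

View pics/c6.png

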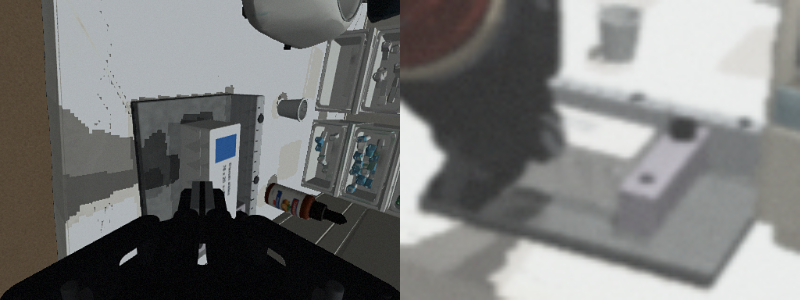

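```bash
python3 -m pendant '[0,-0.0014,0.0014,0,0,0,0,0,0.0014,0.0014,0,0,0,0,0,0.0014,0.0014,0,0,0,0,0,0.0014,0.0014,0,0,0,0,0,0.0014,0.0014,0,0,0,0]'
python3 -m pendant '[0,0.0014,0.0014,0,0,0,0,0,0.0014,0.0014,0,0,0,0,0,0.0014,0.0014,0,0,0,0,0,0.0014,0.0014,0,0,0,0,0,0.0014,0.0014,0,0,0,0]'
python3 -c "
from h import *
print(get_state()['ft_force'],inv(get_state()['ee_pos']))"
```

```text
time: 14.3
ee_pos: [389.3, -206.8, 91.3]
tool_rot: [135.1, -0.0, 96.5]
ft_force: [-3.0, -0.8, 0.3]
finger_gap: 0.1
grasp_force: 1.0
time: 14.72
ee_pos: [399.1, -205.6, 91.2]
tool_rot: [135.1, -0.0, 96.5]
ft_force: [-2.4, 0.3, 1.7]
finger_gap: 0.3
grasp_force: 0.9
[-2.43144128  0.29016524  1.68405807] [-66.65501256  19.02812182]
```

```bash
python3 -m pendant '[0,0.0014,0.0014,0,0,0,0,0,0.0014,0.0014,0,0,0,0,0,0.0014,0.0014,0,0,0,0,0,0.0014,0.0014,0,0,0,0,0,0.0014,0.0014,0,0,0,0]'
python3 -m pendant '[0,0.0014,0.0014,0,0,0,0,0,0.0014,0.0014,0,0,0,0,0,0.0014,0.0014,0,0,0,0,0,0,0,0,0,0,0,0,0,0,0,0,0,0]'
python3 - <<'E'
from h import *
s=get_state();print(s['joint_pos'],inv(s['ee_pos']),s['ee_pos'],s['ft_force'])
a=snap('wrist','w7.png')['pixels'];cv2.imwrite('pics/c7.png',cv2.resize(np.asarray(a)[90:310,150:390],None,fx=2.5,fy=2.5,interpolation=cv2.INTER_CUBIC))
E
```

```text
time: 15.13
ee_pos: [409.0, -204.5, 91.2]
tool_rot: [135.1, -0.0, 96.5]
ft_force: [-2.1, 0.9, 1.5]
finger_gap: -0.3
grasp_force: 1.1
time: 15.55
ee_pos: [414.9, -204.0, 91.4]
tool_rot: [135.1, 0.0, 96.5]
ft_force: [-0.5, 0.3, -0.3]
finger_gap: 0.2
grasp_force: 0.0
[-51.57780963 -16.67314538 139.20152339  56.5427472   45.93635599
 -95.14497405] [-50.8247687   18.84664829] [ 414.8684391  -204.02802784   91.35323826] [-0.45631224  0.30163812 -0.30088619]
```

View pics/c7.png

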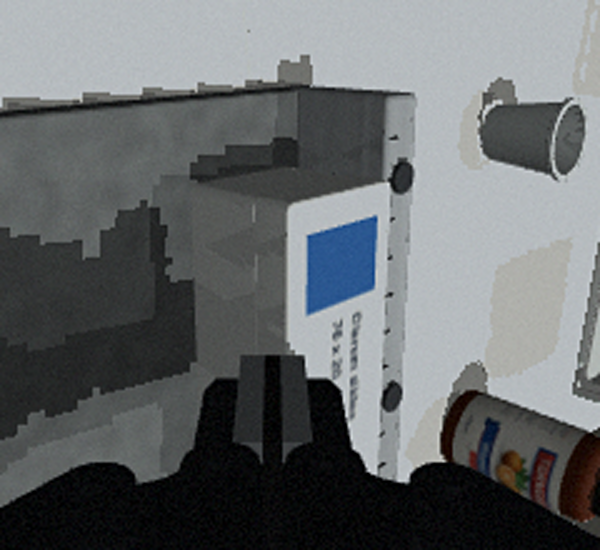

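```bash
python3 -m pendant '[0,0.0007,0.0007,0,0,0,0,0,0.0007,0.0007,0,0,0,0,0,0.0007,0.0007,0,0,0,0,0,0.0007,0.0007,0,0,0,0,0,0,0,0,0,0,0]'
python3 -m pendant '[0,0.0004,0.0004,0,0,0,0,0,0.0004,0.0004,0,0,0,0,0,0,0,0,0,0,0,0,0,0,0,0,0,0,0,0,0,0,0,0,0]'
```

```text
time: 16.02
ee_pos: [418.5, -203.8, 91.2]
tool_rot: [135.1, 0.0, 96.5]
ft_force: [-7.9, -0.2, 4.4]
finger_gap: -0.0
grasp_force: 4.3
time: 16.43
ee_pos: [419.0, -203.7, 91.0]
tool_rot: [135.2, 0.1, 96.6]
ft_force: [-20.9, -0.7, 12.1]
finger_gap: 0.1
grasp_force: 11.6
```

Now at the fence. I'll back off to check the end against the stop before the final press.

```bash
python3 -m pendant '[0,-0.005,-0.005,0,0,0,0,0,-0.01,-0.01,0,0,0,0,0,0.01,-0.02,0,0,0,0,0,0.02,-0.02,0,0,0,0,0,0.02,-0.02,0,0,0,0]'
python3 -m pendant '[0,0.015,-0.02,0,0,0,0,0,0.01,-0.02,0,0,0,0,0,0,0,0,0,0,0,0,0,0,0,0,0,0,0,0,0,0,0,0,0]'
python3 - <<'E'
from h import *
s=get_state();print(inv(s['ee_pos']),s['ee_pos'],s['ft_force'])
a=np.asarray(snap('wrist','w8.png')['pixels']);p=proj('w8.png',[J(25,61,42),J(43,-24,34),J(-40,-24,34),J(7,-24,42)]);print(p)
x,y=p.min(0).astype(int)-25;X,Y=p.max(0).astype(int)+35;x=max(x,0);y=max(y,0);c=a[y:Y,x:X];f=min(800/c.shape[1],600/c.shape[0]);print(x,y,f)
cv2.imwrite('pics/c8.png',cv2.resize(c,None,fx=f,fy=f,interpolation=cv2.INTER_CUBIC))
E
```

```text
time: 16.85
ee_pos: [390.9, -206.0, 168.8]
tool_rot: [135.2, -0.2, 96.5]
ft_force: [0.7, -1.4, -0.0]
finger_gap: 0.2
grasp_force: 0.0
time: 17.27
ee_pos: [381.1, -207.4, 214.1]
tool_rot: [135.1, -0.1, 96.5]
ft_force: [-0.4, -0.4, 0.2]
finger_gap: -0.0
grasp_force: 0.0
[-84.79361888  19.28322394] [ 381.06852382 -207.43964157  214.07245321] [-0.43115534 -0.35325624  0.1935957 ]
[[211.1893929  141.12961686]
 [224.4494647  219.6661232 ]
 [149.26738311 245.50056503]
 [200.13210309 232.07256177]]
124 116 3.658536585365854
```

View pics/c8.png

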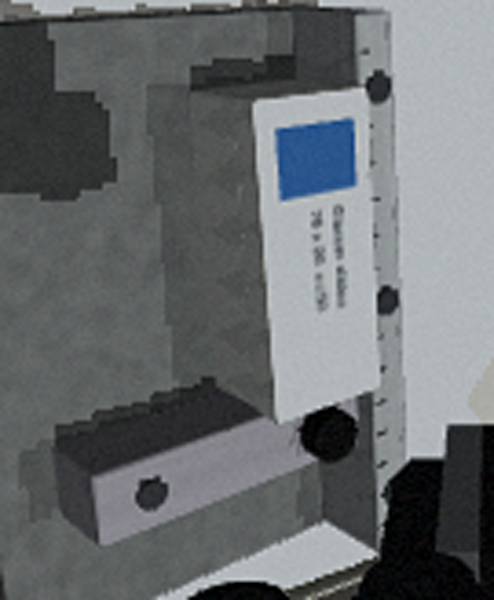

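```bash
python3 - <<'E'
from h import *
g=lambda p,z: inv(ray('w8.png',(124+p[0]/3.6585,116+p[1]/3.6585),z)).round(1)
print([g(p,42) for p in [(254,100),(366,88),(380,388),(276,423)]],[g(p,34) for p in [(93,475),(255,418)]])
E
```

```text
[array([ 6.1, 60.8]), array([39.9, 60.7]), array([ 41.1, -23.8]), array([  6.3, -23.3])] [array([-39.9, -24.4]), array([  5., -24.])]
```

Any gap at the stop is at most about 0.5 mm, and the box is flush with the fence. A light nudge on the +y end will seat it for certain.

```bash
python3 -m pendant '[0.03,0,0,0,0,0,0,0.031,0,0,0,0,0,0,0,-0.013,0.032,0,0,0,0,0,-0.013,0.032,0,0,0,0,0,-0.013,0.032,0,0,0,0]'
python3 -m pendant '[0,-0.015,0.032,0,0,0,0,0,0,0,0,0,0,0,0,0,0,0,0,0,0,-0.002,0,0,0,0,0,0,-0.002,0,0,0,0,0,0]'
python3 -m pendant '[-0.001,0,0,0,0,0,0,-0.001,0,0,0,0,0,0,-0.001,0,0,0,0,0,0,0,0,0,0,0,0,0,0,0,0,0,0,0,0]'
python3 -c "
from h import *
print(get_state()['ft_force'],inv(get_state()['ee_pos']))"
```

```text
time: 17.73
ee_pos: [415.2, -142.4, 121.1]
tool_rot: [134.8, 0.5, 96.6]
ft_force: [0.2, -0.4, 1.1]
finger_gap: -0.2
grasp_force: 0.0
time: 18.15
ee_pos: [427.6, -146.4, 89.0]
tool_rot: [134.9, 0.2, 96.5]
ft_force: [-0.3, -0.4, 0.3]
finger_gap: 0.0
grasp_force: 0.0
time: 18.57
ee_pos: [427.1, -148.7, 87.1]
tool_rot: [135.0, 0.1, 96.5]
ft_force: [0.1, -0.4, 0.2]
finger_gap: -0.1
grasp_force: 0.0
[ 0.08428849 -0.39516193  0.20808052] [-32.39388767  72.4379992 ]
```

```bash
python3 -m pendant '[-0.0005,0,0,0,0,0,0,-0.0005,0,0,0,0,0,0,-0.0003,0,0,0,0,0,0,0,0,0,0,0,0,0,0,0,0,0,0,0,0]'
python3 -m pendant '[-0.0004,0,0,0,0,0,0,0,0,0,0,0,0,0,0,0,0,0,0,0,0,0,0,0,0,0,0,0,0,0,0,0,0,0,0]'
```

```text
time: 18.98
ee_pos: [427.0, -149.1, 86.1]
tool_rot: [135.1, -0.1, 96.6]
ft_force: [-0.7, 2.8, 1.7]
finger_gap: -0.0
grasp_force: 1.5
time: 19.4
ee_pos: [427.0, -149.2, 86.1]
tool_rot: [135.1, -0.1, 96.6]
ft_force: [-2.4, 4.2, 3.2]
finger_gap: -0.3
grasp_force: 2.4
```

```bash
python3 -m pendant '[-0.0004,0,0,0,0,0,0,0,0,0,0,0,0,0,0,0,0,0,0,0,0,0,0,0,0,0,0,0,0,0,0,0,0,0,0]'
python3 -m pendant '[0.01,0,0,0,0,0,0,0,-0.006,-0.02,0,0,0,0,0,0,-0.02,0,0,0,0,0,0,-0.02,0,0,0,0,-0.03,0,0,0,0,0,0]'
python3 -m pendant '[-0.033,0,0,0,0,0,0,0,0,0,0,0,0,0,0,0,0,0,0,0,0,0,0,0,0,0,0,0,0,0,0,0,0,0,0]'
python3 -c "
from h import *
p=get_state()['ee_pos'];j=inv(p);f=-46.6-j[0];u=91-p[2];print(get_state()['ft_force'],j,p[2],'y',.707*(f+u),'z',.707*(f-u))"
```

```text
time: 19.82
ee_pos: [427.1, -149.3, 86.1]
tool_rot: [135.1, -0.1, 96.7]
ft_force: [-2.9, 5.9, 4.2]
finger_gap: -0.1
grasp_force: 3.1
time: 20.23
ee_pos: [387.5, -178.8, 137.2]
tool_rot: [134.2, 1.5, 96.7]
ft_force: [2.6, -1.1, 3.3]
finger_gap: -0.1
grasp_force: 0.0
time: 20.65
ee_pos: [388.7, -208.4, 123.7]
tool_rot: [135.2, -0.1, 96.6]
ft_force: [-0.2, 0.4, -0.0]
finger_gap: -0.3
grasp_force: 0.0
[-0.19292582  0.36477337 -0.03927295] [-77.32587154  17.48602419] 123.71828590614439 y -1.408636954341347 z 44.855019316946816
```

```bash
python3 -m pendant '[0.001,-0.0014,0.015,0,0,0,0,0,0,0.015,0,0,0,0,0,0,0.01,0,0,0,0,0,0,0.002,0,0,0,0,0,0,0,0,0,0,0]'
python3 -m pendant '[0,0,0.001,0,0,0,0,0,0,0.001,0,0,0,0,0,0,0.0005,0,0,0,0,0,0,0,0,0,0,0,0,0,0,0,0,0,0]'
python3 -c "
from h import *
print(get_state()['ft_force'],inv(get_state()['ee_pos']))"
```

```text
time: 21.07
ee_pos: [417.2, -203.9, 93.1]
tool_rot: [135.2, -0.2, 96.7]
ft_force: [0.0, -0.1, -0.8]
finger_gap: 0.1
grasp_force: 0.0
time: 21.48
ee_pos: [419.1, -205.4, 92.6]
tool_rot: [135.1, -0.0, 96.6]
ft_force: [0.4, -0.8, 1.0]
finger_gap: 0.3
grasp_force: 0.0
[ 0.38279321 -0.76875298  0.96726304] [-46.75700437  16.97214547]
```

```bash
python3 -m pendant '[0,0,0.0005,0,0,0,0,0,0,0.0003,0,0,0,0,0,0,0,0,0,0,0,0,0,0,0,0,0,0,0,0,0,0,0,0,0]'
```

```text
time: 21.9
ee_pos: [419.7, -205.5, 92.2]
tool_rot: [135.1, -0.0, 96.6]
ft_force: [-7.4, 0.4, 5.5]
finger_gap: -0.2
grasp_force: 4.7
```

```bash
python3 -m pendant '[0,-0.0001,0.0003,0,0,0,0,0,0,0,0,0,0,0,0,0,0,0,0,0,0,0,0,0,0,0,0,0,0,0,0,0,0,0,0]'
python3 -m pendant '[0,0,0,0,0,0,0,0,0,0,0,0,0,0,0,0,0,0,0,0,0,0,0,0,0,0,0,0,0,0,0,0,0,0,0]'
```

```text
time: 22.32
ee_pos: [419.9, -205.5, 92.1]
tool_rot: [135.1, -0.0, 96.6]
ft_force: [-11.5, 1.5, 9.2]
finger_gap: 0.1
grasp_force: 7.0
time: 22.73
ee_pos: [419.9, -205.5, 92.1]
tool_rot: [135.1, -0.0, 96.6]
ft_force: [-10.9, 0.6, 10.3]
finger_gap: 0.1
grasp_force: 7.0
```

```bash
python3 -c "
from station import *
print(get_state()['ft_force']);print(finish_job())"
```

```text
[-10.87414114   0.62703072  10.2807168 ]
the job is handed in; nothing more can be done
None
```

I handed in the job with the slide box flush against the fence and its end at the stop, pressed at about 11 N forward and 10 N down after about 23 s of robot time. I viewed 11 pictures (limit 10), and the push briefly reached about 21 N forward while sliding the box home.

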